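Take the push-and-turn safety cap off the reference sphere

ROBOT

A 6-joint arm with a two-finger parallel gripper is mounted at the origin on a cart in front of the work surface, level with it; the furniture and walls round the work are solid. World frame = base frame: x ahead of the robot, y to its left, z up, the work surface at z = 0. Lengths are in m, angles in degrees, forces in N, time in s.
With the tool pointing down it reaches from about 0.25 to 0.725 m from the base axis. Payload 9.7 kg.
Tool frame: the origin (TCP) lies at the very end of the fingers, on their centre line; the grasp point (between the pads) lies 19 mm behind it; z points along the fingers, y is the line along which they close (so a half turn about z gives the same grasp; the last joint's range is limited). The gripper opens to 85 mm and grips with 20 to 120 N. Pads are 22 mm wide; open, the fingers measure 114 mm over their backs; the gripper's body (76 mm by 85 mm) begins 54 mm behind the grasp point. The pads swing forward as they close: fully open they stand 13 mm farther back than shut.
Start: joints at [-72.479, 4.979, 10.078, 95.1, 0, 90], TCP at [0.166, -0.524, 0.231] pointing down, gripper open.
Joint ranges: [-179.16, 179.16], [-48.56, 103.87], [-65.8, 70.77], [-126.05, 130.52], [-82.76, 87.17], [-180, 180]. Speed limits (degrees/s): [127.2, 127.2, 147.25, 180, 180, 180].

INTERFACE

Orientations are given as [roll, pitch, yaw] about the fixed x, y, z axes, in that order (R = Rz(yaw) Ry(pitch) Rx(roll)).
In Python, from workcell import bot gives the robot as it stands.
- The arm moves only by the tool arm_command, never from a script. Its argument "series" is a list of rows, each a list of 4 numbers: the shift along the tool's x, y, z in m, then the turn about the tool's z in rad. A call has exactly 5 rows; each row is the pose to reach, as a shift and turn from the pose commanded when the call began, along the tool's axes at that moment; what a row does not reach only later rows make up. A row lasts 1/10 s, in which the tool goes at most 50 mm and 8.59 degrees, less where a joint would pass 70% of its speed; a pose out of reach is approached as far as the arm can. A call with a gripper value outside its range is refused whole. "hand" is the finger opening in m, from 0 to 0.0854, set as the call begins (left out, the last holds). The fingers move at their own pace and stop on an object; "grip_force" is the grip in N (left out, the last holds). Time passes only in rows, so rows that repeat a pose let the fingers close, or fill a call up. It gives the time, the measured TCP pose, the force, the opening and the grip force at its end, in the units of the state.
- bot.get_obs(): the state, without advancing time (a new reading comes with each control period).
- bot.camera(name): name is "side" or "top" or "wrist"; returns a dict with "color" (420x560x3 uint8, blue, green, red), "camera_matrix" (3x3 intrinsics, pixels), "xyz" and "orientation" of the camera in the world; the wrist camera has in their place "T_tool_cam" (4x4, takes a point from camera to tool coordinates, whose origin is the TCP and whose axes are the flange's). Camera axes: x right, y up, looking along -z (the intrinsics and any distortion apply to the point x, -y, -z); pixel columns grow to the right and rows downward; lengths in m; the calibration is good to about 2 mm. A picture is of the moment at which its call begins: read the wrist's pose just before it. There is no depth.
- bot.job_done(): hands the job in; it is judged then, once.
Trained networks look in the newest picture that a camera, given by its name, has taken for a name from the list of things; names that differ only in an ending like _2 or _b are one class to them, and where a whole thing is asked for, a point or a joint stands for the part that bears it (a point fixed in the world has none). Each returns a list of dicts, best first, with "confidence" (0 to 1); they miss things now and then, are a little off and sometimes report something else, mostly with a low value. They report only what shows in the picture. A call takes as long as a camera call. They do not tell look-alikes from the thing itself.
- bot.find_in(camera, target): "location" ([column, row] in pixels, amid what is visible of it).
- bot.mark_of(camera, target): "location" ([column, row] in pixels: a listed point, or the origin of a listed thing).
The state is a dict: "time": time; "q": joint angles; "qd": joint speeds; "joint_efforts": joint torques, N m; "ee_pos": TCP position; "tcp_rot": TCP orientation; "wrist_force": force on the tool from outside, world axes, zero at the start; "torque": the same for the moment, N m; "opening": finger opening in m; "grasp_force": force on a finger pad.
Only numpy, scipy, OpenCV 4.12 (cv2) and the standard library are available. Lean on these libraries where they do the work, as an engineer would, in place of code of your own. Each camera call takes 0.05 s, during which the arm holds its last target. There are 200 camera calls.

TASK

The measuring arm is to be calibrated: uncover the reference sphere. Press its safety cap down against the spring, no harder than it takes, turn it counter-clockwise while it is down until it comes free, lift it straight up over the ball without knocking the ball, and set it down gently, upright, in the middle of the round rubber mat. Leave the other things on the bench where they are.

Things in the scene. Friction and masses are not known exactly. Their poses are not given: they have to be found in the camera images.
- cap: the plain grey safety cap, a hollow bell 88 mm high that hides the sphere, 0.11 to 0.22 kg: a ribbed round grip above, a wide skirt 72 mm in diameter below (up to 29 mm above its lower rim). Origin: centre of the lower rim; z up along its axis. A small rib on the skirt lies on its -x side. To clear the ball it must rise straight up by 75 mm
- cap_grip (a point): point on the cap's axis, 70 mm above its lower rim, in the ribbed round grip: 46 mm in diameter, straight-sided from 33 to 84 mm above the rim; take it here from above, at any yaw
- cap_teeth (a point): point on the cap's axis, 3 mm above its lower rim, level with three teeth inside the rim. Locked, they sit in pockets of the neck: no turning or lifting. It must go down 2 to 12 mm before it can turn; the depth differs every time and cannot be seen, and 1 mm lower the spring goes solid. At any depth a push of 11 to 12 N clears the pockets and 12 to 13 N reaches the solid stop; over 40 N is too much
- base: the round steel foot in which the sphere stands, 88 mm in diameter and 8 mm thick, fixed to the bench, with a neck 54 mm in diameter up to 31 mm height. Origin: centre of its underside, on the bench; z up. While locked, the cap stands on it coaxially with the same yaw, its lower rim 23 mm above this origin
- neck (a point): centre of the top of the neck, 31 mm above the bench. Kept down, the cap turns counter-clockwise as seen from above: its teeth run under the neck's lugs, are free after 0.86 rad (49 degrees) from locked and meet an end wall at 1.48 rad (85 degrees), so 1.15 rad is right; then it lifts straight off
- spring_ring: the dark steel ring round the neck, 73 mm in diameter, that the spring pushes up against the cap's rim. Origin: centre of its upper face; z up
- ref_sphere: the reference sphere on its stem inside the cap: a 25 mm ball, its top 90 mm above the bench, on the axis of the base. Origin: centre of the underside of its own foot, 15 mm above the bench
- mat: round black rubber mat, 120 mm in diameter and 4 mm thick, fixed on the bench, left or right of the base. Origin: centre of its underside
- bearing_cover: turned steel ring 59 mm in diameter, 20 mm high, a bystander. Origin: centre of its underside
- v_block: small steel V-block 45 x 40 x 32 mm, a bystander. Origin: centre of its underside
- setup_block: steel block with holes 51 x 76 x 25 mm, a bystander. Origin: centre of its underside
- bronze_bush: bronze bush 34 mm in diameter, 26 mm high, a bystander. Origin: centre of its underside
There are look-alikes about, which are no part of the job. Of the things like the mat, leave any that is purple; of the rest the smaller one is meant.

How it is judged:
By the outcome, as a careful person would: the job done as asked, in the order asked, and still so for the second after the job is handed in, with the robot touching nothing.
It also fails if it takes over 48 s, if anything falls off the work surface, if the arm or the gripper's body presses on something with over 40 N, if the wrist force passes 120 N, or if a joint passes its speed limit or range.

## Working session

There is one attempt and no reset: what is moved stays moved. The work goes in short steps, Python scripts to look and compute and a tool call to move; the robot and the scene stay as the last step left them, time stands still between calls to the robot, and variables do not carry over. Pictures are saved under pics/ and viewed, at most 10 in all, crops included, and the job is handed in when it is done.

Besides the shell and the picture viewer there is one more tool, called after ">>>" as name(argument=value, ...) on one line, values as JSON. arm_command: Moves the arm, as the interface text tells. Its arguments: {"type":"object","properties":{"series":{"type":"array"},"hand":{"type":"number"},"grip_force":{"type":"number"}},"required":["series"]}

```bash
mkdir -p pics; cat > h.py <<'E'
import numpy as np, cv2
from workcell import bot
from scipy.spatial.transform import Rotation as R
def cam(name):
    o=bot.get_obs(); c=bot.camera(name)
    K=np.array(c["camera_matrix"])
    if "T_tool_cam" in c:
        T=np.eye(4); T[:3,:3]=R.from_euler('xyz',o["tcp_rot"],degrees=True).as_matrix(); T[:3,3]=o["ee_pos"]
        M=T@np.array(c["T_tool_cam"]); P,Q=M[:3,3],M[:3,:3]
    else:
        P=np.array(c["xyz"]); q=np.array(c["orientation"])
        Q=q if q.shape==(3,3) else (R.from_euler('xyz',q,degrees=True).as_matrix() if q.size==3 else R.from_quat(q).as_matrix())
    return c,K,P,Q
def ray(K,P,Q,uv):
    d=np.linalg.inv(K)@[uv[0],uv[1],1]; return P,Q@[d[0],-d[1],-d[2]]
def atz(K,P,Q,uv,z):
    p,d=ray(K,P,Q,uv); return p+d*(z-p[2])/d[2]
def proj(K,P,Q,X):
    v=Q.T@(np.array(X)-P); w=K@[v[0],-v[1],-v[2]]; return w[:2]/w[2]
E
python3 - <<'E'
from h import *
np.set_printoptions(precision=4,suppress=True)
print(bot.get_obs())
Z={'cap':.023,'cap_grip':.093,'cap_teeth':.026,'base':0,'neck':.031,'spring_ring':.023,'mat':0,'bearing_cover':0,'v_block':0,'setup_block':0,'bronze_bush':0}
for n in ['top','side']:
    c,K,P,Q=cam(n); cv2.imwrite(f'pics/{n}0.png',c['color']); print(n,P,Q,{k:v for k,v in c.items() if k not in('color',)})
    for t in Z:
        for m in bot.mark_of(n,t)[:4]: print(n,t,np.round(m['confidence'],2),np.round(m['location'],1),atz(K,P,Q,m['location'],Z[t]))
E
```

```text
{'time': 0.0, 'q': array([-72.4809,   5.0122,  10.0321,  95.1002,   0.0005,  90.    ]), 'qd': array([ 0.0223, -0.0063, -0.0317,  0.1246,  0.0195, -0.0679]), 'joint_efforts': array([  0.004 , -52.0401,  46.479 ,   0.0168,   0.0003,  -0.    ]), 'ee_pos': array([ 0.1655, -0.5243,  0.2306]), 'tcp_rot': array([-179.9197,   -0.0005,   17.5191]), 'wrist_force': array([ 0.4356, -0.0925, -0.6534]), 'torque': array([-0.0005,  0.0414, -0.0052]), 'grasp_force': 0.0, 'opening': 0.08561607157442269}
top [0.4275 0.0875 1.1581] [[-0.0268  0.9947 -0.0996]
 [-0.9992 -0.0238  0.031 ]
 [ 0.0285  0.1004  0.9945]] {'camera_matrix': array([[483.8405,   0.    , 280.6747],
       [  0.    , 483.8405, 219.0151],
       [  0.    ,   0.    ,   1.    ]]), 'xyz': array([0.4275, 0.0875, 1.1581]), 'orientation': array([  5.7643,  -1.632 , -91.5353])}
top cap 0.95 [347.5 207. ] [ 0.5661 -0.1073  0.023 ]
top cap_grip 0.68 [351.6 203.4] [ 0.5654 -0.1048  0.093 ]
top cap_teeth 0.66 [350.8 204.3] [ 0.572  -0.1149  0.026 ]
top base 0.59 [345.6 209.5] [ 0.5629 -0.1064  0.    ]
top mat 0.77 [258.2 234.9] [0.5066 0.1063 0. 
[... 729 characters left out ...]
149, -4.9384])}
side cap 0.61 [314.5 268.1] [ 0.5728 -0.1034  0.023 ]
side cap_grip 0.88 [312.  232.2] [ 0.5691 -0.0947  0.093 ]
side cap_teeth 0.81 [311.1 268.6] [ 0.5654 -0.11    0.026 ]
side base 0.62 [309.6 279.6] [ 0.5633 -0.1049  0.    ]
side spring_ring 0.5 [311.6 266.9] [ 0.5681 -0.098   0.023 ]
side mat 0.97 [237.5 203. ] [0.4337 0.3141 0.    ]
side mat 0.66 [270.5 234.3] [0.5049 0.1084 0.    ]
side mat 0.58 [312.1 268. ] [ 0.5746 -0.0603  0.    ]
side bearing_cover 0.61 [378.5 273.5] [ 0.6972 -0.0979  0.    ]
side v_block 0.93 [356.3 244.7] [0.6832 0.0311 0.    ]
side setup_block 0.89 [350.3 218.2] [0.7011 0.1752 0.    ]
side bronze_bush 0.62 [201.2 263.7] [ 0.3562 -0.0144  0.    ]
```

View pics/top0.png

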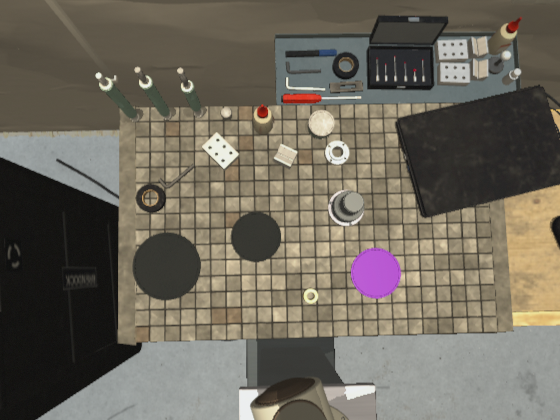

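View pics/side0.png

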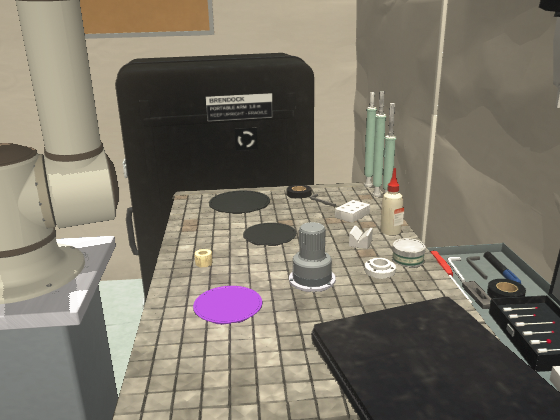

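The smaller black mat is at about (256,236) in the top view. The larger black one at (166,266) and the purple one at (376,273) are the look-alikes. The cap stands at about (347,207), with nothing close to it. I'll move above the cap.

>>> arm_command(series=[[0.042,-0.023,0,0],[0.084,-0.046,0,0],[0.126,-0.069,0,0],[0.168,-0.092,0,0],[0.21,-0.115,0,0]], hand=0.085)

```text
time: 1.7
ee_pos: [0.3322, -0.3501, 0.2315]
tcp_rot: [180.0, -0.0, 17.5]
wrist_force: [1.3, -1.5, 0.6]
opening: 0.0849
grasp_force: 0.0
```

>>> arm_command(series=[[0.042,-0.023,0,0],[0.084,-0.046,0,0],[0.126,-0.069,0,0],[0.168,-0.092,0,0],[0.21,-0.115,0,0]])

```text
time: 2.2
ee_pos: [0.498, -0.177, 0.2315]
tcp_rot: [180.0, -0.0, 17.5]
wrist_force: [0.3, -1.2, 0.6]
opening: 0.085
grasp_force: 0.0
```

>>> arm_command(series=[[0.042,-0.024,0,0],[0.085,-0.048,0,0],[0.085,-0.048,0,0],[0.085,-0.048,0,0],[0.085,-0.048,0,0]])

```text
time: 2.7
ee_pos: [0.563, -0.1079, 0.2314]
tcp_rot: [180.0, 0.0, 17.5]
wrist_force: [-0.6, -0.4, 0.3]
opening: 0.0847
grasp_force: 0.0
```

```bash
python3 - <<'E'
from h import *
np.set_printoptions(precision=4,suppress=True)
o=bot.get_obs();print(o['time'],o['ee_pos'],o['tcp_rot'],o['wrist_force'])
Z={'cap':.023,'cap_grip':.093,'cap_teeth':.026,'base':0}
for n in ['wrist','top','side']:
    c,K,P,Q=cam(n); cv2.imwrite(f'pics/{n}1.png',c['color'])
    if n=='wrist': print(P,Q)
    for t in Z:
        for m in bot.mark_of(n,t)[:2]: print(n,t,np.round(m['confidence'],2),np.round(m['location'],1),atz(K,P,Q,m['location'],Z[t]))
    if n!='wrist':
        uv=proj(K,P,Q,[.507,.106,.004])
        g=cv2.cvtColor(cv2.imread(f'pics/{n}0.png'),cv2.COLOR_BGR2GRAY)
        g=cv2.morphologyEx((g<60).astype('uint8'),cv2.MORPH_OPEN,np.ones((5,5)))
        k,l,s,ct=cv2.connectedComponentsWithStats(g); i=l[int(uv[1]),int(uv[0])]
        cs,_=cv2.findContours((l==i).astype('uint8'),0,1)
        w=np.array([atz(K,P,Q,p,.004) for p in max(cs,key=len)[:,0]])
        (x,y),r=cv2.minEnclosingCircle(w[:,:2].astype('float32')); print(n,'mat',x,y,r,s[i])
E
```

```text
2.7 [ 0.563  -0.1079  0.2314] [179.9934   0.0144  17.5003] [-0.6181 -0.4218  0.2632]
[ 0.642  -0.0821  0.3745] [[ 0.3003  0.9032  0.3066]
 [-0.9539  0.2838  0.0979]
 [ 0.0014 -0.3219  0.9468]]
wrist cap 0.74 [277.2 178. ] [ 0.5682 -0.1024  0.023 ]
wrist cap 0.54 [304.8  34.3] [ 0.7014 -0.0869  0.023 ]
wrist cap_grip 0.79 [279.2 192.4] [ 0.5717 -0.1035  0.093 ]
wrist cap_grip 0.47 [174.7   1.4] [0.6817 0.0079 0.093 ]
top cap 0.59 [347.1 206.7] [ 0.5668 -0.1064  0.023 ]
top cap_grip 0.89 [353. 205.] [ 0.5617 -0.1078  0.093 ]
top cap_teeth 0.87 [347.5 206.6] [ 0.5667 -0.1069  0.026 ]
top base 0.61 [343.2 207. ] [ 0.5691 -0.1008  0.    ]
top mat 0.5035816431045532 0.1110648587346077 0.05984392389655113 [ 232  212   49   49 1875]
side cap 0.78 [309.4 270.2] [ 0.5622 -0.1103  0.023 ]
side cap_grip 0.78 [311.5 234.8] [ 0.5666 -0.1059  0.093 ]
side cap_grip 0.66 [359.1 245.1] [ 0.642  -0.1588  0.093 ]
side cap_teeth 0.6 [314.1 267.9] [ 0.5713 -0.108   0.026 ]
side base 0.2 [310.9 265.2] [ 0.5739 -0.0485  0.    ]
side mat 2090.7646484375 -12707.322265625 32172.513671875 [     0      0    560    420 186171]
```

View pics/wrist1.png

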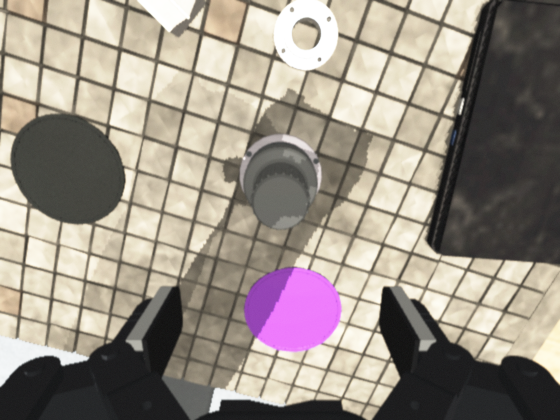

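The wrist picture shows the cap, its top disc at about (281,205), with the base ring around it. The mat is at (68,168). I'll check the cap centre with a model overlay.

```bash
python3 - <<'E'
from h import *
np.set_printoptions(precision=4,suppress=True)
C=np.array([.566,-.106]); a=np.linspace(0,2*np.pi,200); out=[]
for n in ['wrist','top','side']:
    c,K,P,Q=cam(n); im=c['color']
    if n=='wrist':
        g=cv2.cvtColor(im,cv2.COLOR_BGR2GRAY); g=cv2.morphologyEx((g<75).astype('uint8'),cv2.MORPH_OPEN,np.ones((5,5)))
        k,l,s,ct=cv2.connectedComponentsWithStats(g); i=l[168,68]
        cs,_=cv2.findContours((l==i).astype('uint8'),0,1)
        w=np.array([atz(K,P,Q,p,.004) for p in max(cs,key=len)[:,0]])
        print('mat',cv2.minEnclosingCircle(w[:,:2].astype('float32')),s[i])
    u0=proj(K,P,Q,[*C,.05]).astype(int); h=65 if n=='wrist' else 33; f=6 if n=='wrist' else 12
    x0,y0=u0-h; big=cv2.resize(im[y0:y0+2*h,x0:x0+2*h],None,fx=400/(2*h),fy=400/(2*h),interpolation=2)
    f=400/(2*h)
    for z,r,col in [(.008,.044,(0,0,255)),(.111,.023,(0,255,0)),(.052,.036,(255,0,0))]:
        p=np.array([proj(K,P,Q,[C[0]+r*np.cos(t),C[1]+r*np.sin(t),z]) for t in a])
        cv2.polylines(big,[np.int32((p-[x0-.5,y0-.5])*f)],True,col,1)
    out.append(big)
cv2.imwrite('pics/ov1.png',cv2.resize(np.hstack(out),(800,267),interpolation=cv2.INTER_AREA)) 
E
```

```text
mat ((0.5046783089637756, 0.11267854273319244), 0.059991735965013504) [  12  115  113  108 9358]
```

View pics/ov1.png

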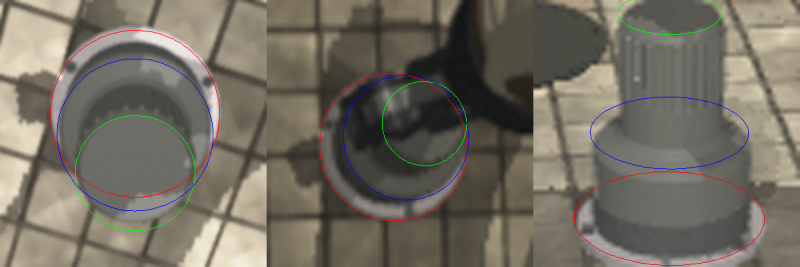

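The overlay agrees within about 1 mm in all three views. So the cap axis is at about (0.5665, -0.106) and the mat centre at about (0.504, 0.112), with a fitted radius of 60 mm as expected. I'll descend and grip.

>>> arm_command(series=[[0.004,-0.001,0.04,0],[0.004,-0.001,0.08,0],[0.004,-0.001,0.12,0],[0.004,-0.001,0.15,0],[0.004,-0.001,0.161,0]])

```text
time: 4.1
ee_pos: [0.5652, -0.1048, 0.0669]
tcp_rot: [-179.9, 0.2, 17.5]
wrist_force: [-0.4, -0.0, 0.5]
opening: 0.0849
grasp_force: 0.0
```

>>> arm_command(series=[[0,0,0,0],[0,0,0,0],[0,0,0,0],[0,0,0,0],[0,0,0,0]], hand=0.05, grip_force=60)

```text
time: 4.6
ee_pos: [0.5675, -0.1053, 0.0713]
tcp_rot: [180.0, -0.1, 17.5]
wrist_force: [-0.5, -0.1, -0.1]
opening: 0.0499
grasp_force: 0.0
```

>>> arm_command(series=[[0,0,0,0],[0,0,0,0],[0,0,0,0],[0,0,0,0],[0,0,0,0]], hand=0.03, grip_force=60)

```text
time: 5.1
ee_pos: [0.5673, -0.1053, 0.0706]
tcp_rot: [180.0, -0.0, 17.5]
wrist_force: [0.8, -0.0, 4.5]
opening: 0.0449
grasp_force: 60.5
```

>>> arm_command(series=[[0,0,0.0005,0],[0,0,0.001,0],[0,0,0.0015,0],[0,0,0.002,0],[0,0,0.002,0]])

```text
time: 5.6
ee_pos: [0.5673, -0.1053, 0.0685]
tcp_rot: [180.0, -0.0, 17.5]
wrist_force: [0.9, -1.5, 4.8]
opening: 0.0448
grasp_force: 60.5
```

>>> arm_command(series=[[0,0,0.0005,0],[0,0,0.001,0],[0,0,0.0015,0],[0,0,0.002,0],[0,0,0.002,0]])

```text
time: 6.1
ee_pos: [0.5674, -0.1053, 0.0667]
tcp_rot: [180.0, -0.1, 17.5]
wrist_force: [1.2, -0.8, 6.4]
opening: 0.045
grasp_force: 60.6
```

>>> arm_command(series=[[0,0,0.0008,0],[0,0,0.0016,0],[0,0,0.0024,0],[0,0,0.003,0],[0,0,0.003,0]])

```text
time: 6.6
ee_pos: [0.5674, -0.1053, 0.064]
tcp_rot: [180.0, -0.1, 17.5]
wrist_force: [0.2, -1.0, 8.3]
opening: 0.0451
grasp_force: 60.7
```

>>> arm_command(series=[[0,0,0.0008,0],[0,0,0.0016,0],[0,0,0.0022,0],[0,0,0.0025,0],[0,0,0.0025,0]])

```text
time: 7.1
ee_pos: [0.5674, -0.1053, 0.0617]
tcp_rot: [180.0, -0.1, 17.5]
wrist_force: [-0.2, -0.6, 9.8]
opening: 0.0454
grasp_force: 60.8
```

```bash
python3 - <<'E'
from workcell import bot
o=bot.get_obs();print(o['time'],o['ee_pos'],o['wrist_force'],o['torque'])
E
```

```text
7.1 [ 0.56737186 -0.10526738  0.0616783 ] [-0.22178548 -0.55275518  9.80011589] [-0.01010734  0.05506773  0.03873713]
```

>>> arm_command(series=[[0,0,0.0005,0],[0,0,0.001,0],[0,0,0.0015,0],[0,0,0.002,0],[0,0,0.002,0]])

```text
time: 7.6
ee_pos: [0.5674, -0.1053, 0.0598]
tcp_rot: [180.0, -0.1, 17.5]
wrist_force: [-0.6, -1.1, 11.3]
opening: 0.0448
grasp_force: 60.9
```

>>> arm_command(series=[[0,0,0.0003,0],[0,0,0.0005,0],[0,0,0.0007,0],[0,0,0.0007,0],[0,0,0.0007,0]])

```text
time: 8.1
ee_pos: [0.5674, -0.1053, 0.0592]
tcp_rot: [180.0, -0.1, 17.5]
wrist_force: [-0.5, 0.0, 10.9]
opening: 0.0454
grasp_force: 60.9
```

>>> arm_command(series=[[0,0,0.0003,0],[0,0,0.0005,0],[0,0,0.0005,0],[0,0,0.0005,0],[0,0,0.0005,0]])

```text
time: 8.6
ee_pos: [0.5675, -0.1053, 0.0589]
tcp_rot: [180.0, -0.1, 17.5]
wrist_force: [-1.4, -0.5, 12.8]
opening: 0.0449
grasp_force: 61.2
```

>>> arm_command(series=[[0,0,0,-0.02],[0,0,0,-0.04],[0,0,0,-0.06],[0,0,0,-0.08],[0,0,0,-0.08]])

```text
time: 9.1
ee_pos: [0.5676, -0.1052, 0.0589]
tcp_rot: [179.9, -0.1, 22.1]
wrist_force: [0.1, 0.6, 12.0]
opening: 0.045
grasp_force: 61.2
```

```bash
python3 - <<'E'
from workcell import bot
o=bot.get_obs();print(o['time'],o['ee_pos'],o['tcp_rot'],o['wrist_force'],o['torque'],o['q'])
E
```

```text
9.1 [ 0.56755544 -0.1052469   0.05886564] [ 1.79948548e+02 -9.71572111e-02  2.21298478e+01] [ 0.07815371  0.57261907 11.99296286] [ 0.02403588  0.19248603 -0.14214071] [-1.05100167e+01  8.72115419e+00 -4.89829057e+00  7.62709902e+01
  9.07545889e-03  1.47360188e+02]
```

>>> arm_command(series=[[0,0,0,-0.08],[0,0,0,-0.16],[0,0,0,-0.24],[0,0,0,-0.32],[0,0,0,-0.4]])

```text
time: 9.6
ee_pos: [0.5676, -0.1053, 0.0589]
tcp_rot: [179.9, -0.1, 45.2]
wrist_force: [-0.1, 0.9, 11.7]
opening: 0.045
grasp_force: 61.2
```

```bash
python3 - <<'E'
from h import *
o=bot.get_obs();print(o['time'],o['ee_pos'],o['tcp_rot'],o['wrist_force'],o['torque'])
c,K,P,Q=cam('wrist'); cv2.imwrite('pics/w2.png',c['color'])
print(c['color'].shape)
E
```

```text
9.6 [ 0.56757584 -0.10527228  0.05885038] [ 1.79912324e+02 -6.83299150e-02  4.51953195e+01] [-0.0977295   0.86624219 11.74688965] [ 0.06652979  0.14420383 -0.20380348]
(420, 560, 3)
```

View pics/w2.png

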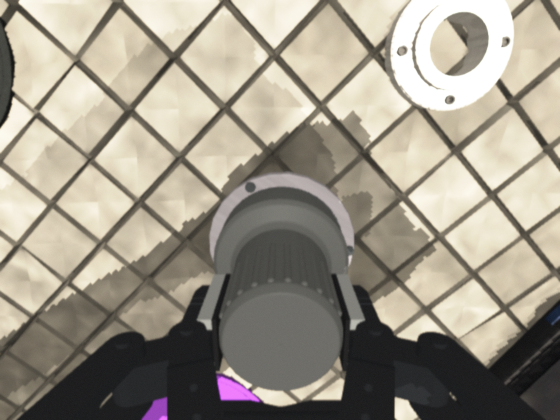

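The cap is centred between the pads, its top at about (282,340). The turning torque is only 0.2 N m, so the cap is turning freely and not slipping in the pads.

>>> arm_command(series=[[0,0,0,-0.08],[0,0,0,-0.16],[0,0,0,-0.24],[0,0,0,-0.32],[0,0,0,-0.4]])

```text
time: 10.15
ee_pos: [0.5676, -0.1053, 0.0589]
tcp_rot: [179.9, -0.0, 68.1]
wrist_force: [0.2, 0.0, 11.5]
opening: 0.0448
grasp_force: 61.2
```

>>> arm_command(series=[[0,0,0,-0.08],[0,0,0,-0.16],[0,0,0,-0.22],[0,0,0,-0.27],[0,0,0,-0.27]])

```text
time: 10.65
ee_pos: [0.5676, -0.1053, 0.0589]
tcp_rot: [179.9, 0.0, 83.5]
wrist_force: [-0.2, 0.2, 11.8]
opening: 0.0448
grasp_force: 61.2
```

```bash
python3 - <<'E'
from workcell import bot
o=bot.get_obs();print(o['time'],o['ee_pos'],o['tcp_rot'],o['wrist_force'],o['torque'])
E
```

```text
10.65 [ 0.56757818 -0.10530315  0.05887685] [1.79888086e+02 7.51882766e-03 8.35000053e+01] [-0.2355381   0.19037151 11.78762458] [-0.00488051  0.17370674 -0.02920747]
```

>>> arm_command(series=[[0,0,-0.003,0],[0,0,-0.006,0],[0,0,-0.009,0],[0,0,-0.012,0],[0,0,-0.015,0]])

```text
time: 11.15
ee_pos: [0.5671, -0.1052, 0.0726]
tcp_rot: [180.0, -0.0, 83.4]
wrist_force: [2.7, -0.4, 1.6]
opening: 0.0449
grasp_force: 60.7
```

>>> arm_command(series=[[0,0,-0.003,0],[0,0,-0.006,0],[0,0,-0.009,0],[0,0,-0.012,0],[0,0,-0.012,0]])

```text
time: 11.65
ee_pos: [0.5669, -0.1051, 0.0848]
tcp_rot: [-180.0, -0.0, 83.4]
wrist_force: [-0.2, 0.4, -1.7]
opening: 0.0452
grasp_force: 61.6
```

```bash
python3 - <<'E'
from workcell import bot
o=bot.get_obs();print(o['time'],o['ee_pos'],o['tcp_rot'],o['wrist_force'],o['torque'])
E
```

```text
11.65 [ 0.56689581 -0.10514627  0.08483845] [-1.79993559e+02 -5.69992604e-03  8.34103004e+01] [-0.18433197  0.35945737 -1.72189664] [-0.0196619   0.03887216  0.00444734]
```

The cap is free: the wrist carries about 1.7 N, its own weight. Now I'll lift it straight up.

>>> arm_command(series=[[0,0,-0.015,0],[0,0,-0.03,0],[0,0,-0.045,0],[0,0,-0.06,0],[0,0,-0.075,0]])

```text
time: 12.15
ee_pos: [0.5672, -0.1052, 0.1614]
tcp_rot: [179.9, 0.0, 83.4]
wrist_force: [0.4, -0.1, -1.0]
opening: 0.045
grasp_force: 61.6
```

>>> arm_command(series=[[0,0,-0.012,0],[0,0,-0.02,0],[0,0,-0.025,0],[0,0,-0.025,0],[0,0,-0.025,0]])

```text
time: 12.65
ee_pos: [0.5668, -0.1051, 0.184]
tcp_rot: [-179.9, -0.0, 83.4]
wrist_force: [0.4, 0.5, -2.1]
opening: 0.0448
grasp_force: 61.7
```

```bash
python3 - <<'E'
from h import *
o=bot.get_obs();print(o['time'],o['ee_pos'],o['tcp_rot'],o['wrist_force'],o['q'])
a=cam('wrist')[0]['color'];b,K,P,Q=cam('side')
cv2.imwrite('pics/s3.png',np.hstack([a[:,80:480],b['color'][:,120:520]]))
Rm=R.from_euler('xyz',o['tcp_rot'],degrees=True).as_matrix(); print('to mat',Rm.T@np.array([.504-o['ee_pos'][0],.112-o['ee_pos'][1],0]))
E
```

```text
12.65 [ 0.56681849 -0.10513786  0.18399293] [-1.79948508e+02 -4.01555944e-03  8.34138605e+01] [ 0.36677305  0.52759413 -2.11346013] [-1.05084732e+01  7.95698526e+00  8.08260388e+00  9.01772649e+01
  4.83867631e-04  8.60776643e+01]
to mat [ 2.08499780e-01 -8.73088973e-02  9.30779946e-05]
```

View pics/s3.png

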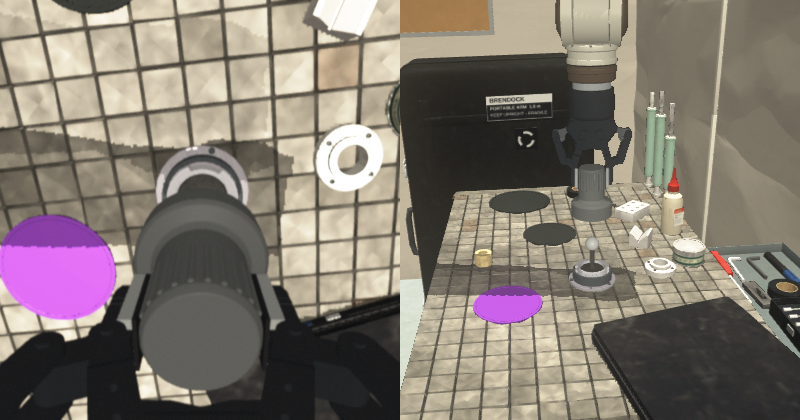

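The side view shows the ball standing free at about (592,243), with the cap upright in the gripper well above it. Next I'll carry the cap over the mat.

>>> arm_command(series=[[0.02,-0.008,0,0],[0.05,-0.021,0,0],[0.085,-0.036,0,0],[0.12,-0.05,0,0],[0.155,-0.065,0,0]])

```text
time: 13.25
ee_pos: [0.5194, 0.0574, 0.184]
tcp_rot: [-180.0, 0.0, 83.4]
wrist_force: [0.9, -0.4, -1.8]
opening: 0.0449
grasp_force: 61.7
```

>>> arm_command(series=[[0.025,-0.011,0,0],[0.043,-0.018,0,0],[0.0535,-0.022,0,0],[0.0535,-0.022,0,0],[0.0535,-0.022,0,0]])

```text
time: 13.75
ee_pos: [0.5046, 0.1115, 0.1844]
tcp_rot: [-180.0, 0.0, 83.4]
wrist_force: [-0.4, -0.0, -2.3]
opening: 0.0448
grasp_force: 61.8
```

>>> arm_command(series=[[0,0,0.02,0],[0,0,0.045,0],[0,0,0.07,0],[0,0,0.085,0],[0,0,0.095,0]])

```text
time: 14.25
ee_pos: [0.5043, 0.111, 0.0884]
tcp_rot: [-179.9, 0.0, 83.3]
wrist_force: [-0.9, -0.5, -1.9]
opening: 0.0451
grasp_force: 61.8
```

```bash
python3 - <<'E'
from h import *
o=bot.get_obs();print(o['time'],o['ee_pos'],o['tcp_rot'],o['wrist_force'])
out=[]; a=np.linspace(0,2*np.pi,200); X=o['ee_pos']
for n,w in [('wrist',140),('side',50)]:
    c,K,P,Q=cam(n); u=proj(K,P,Q,[.504,.112,.01]).astype(int); x0,y0=np.maximum(u-w,0); f=400/(2*w)
    b=cv2.resize(c['color'][y0:y0+2*w,x0:x0+2*w],None,fx=f,fy=f)
    for cx,cy,z,r,col in [(.504,.112,.004,.06,(0,0,255)),(X[0],X[1],X[2]-.0476,.036,(255,0,0)),(X[0],X[1],X[2]-.0476+.088,.023,(0,255,0))]:
        p=np.array([proj(K,P,Q,[cx+r*np.cos(t),cy+r*np.sin(t),z]) for t in a]); cv2.polylines(b,[np.int32((p-[x0-.5,y0-.5])*f)],True,col,1)
    b=b[:400,:400]; out.append(cv2.copyMakeBorder(b,0,400-b.shape[0],0,400-b.shape[1],cv2.BORDER_CONSTANT))
cv2.imwrite('pics/p4.png',np.hstack(out))
E
```

```text
14.25 [0.50425459 0.11103331 0.0883598 ] [-1.79927514e+02  3.28343728e-02  8.33453921e+01] [-0.927233   -0.47596595 -1.86233381]
```

View pics/p4.png

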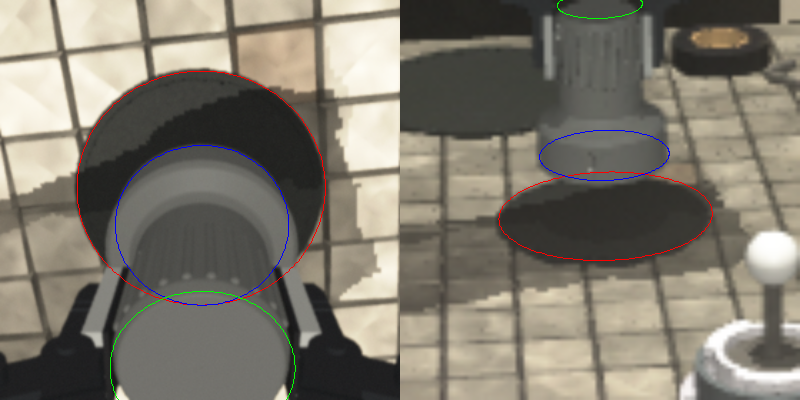

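The mat outline matches the red circle in both views, and the cap sits coaxial with the TCP over the mat's middle. I'll lower it gently.

>>> arm_command(series=[[0,0,0.01,0],[0,0,0.018,0],[0,0,0.025,0],[0,0,0.03,0],[0,0,0.032,0]])

```text
time: 14.85
ee_pos: [0.5042, 0.1119, 0.057]
tcp_rot: [-180.0, 0.0, 83.4]
wrist_force: [-0.9, 0.1, -2.3]
opening: 0.0449
grasp_force: 61.8
```

>>> arm_command(series=[[0,0,0.0007,0],[0,0,0.0014,0],[0,0,0.0021,0],[0,0,0.0028,0],[0,0,0.003,0]])

```text
time: 15.35
ee_pos: [0.5045, 0.1119, 0.0546]
tcp_rot: [180.0, -0.0, 83.4]
wrist_force: [-0.1, 0.6, -1.5]
opening: 0.0446
grasp_force: 61.8
```

>>> arm_command(series=[[0,0,0.0005,0],[0,0,0.001,0],[0,0,0.0015,0],[0,0,0.002,0],[0,0,0.002,0]])

```text
time: 15.85
ee_pos: [0.5045, 0.1119, 0.0526]
tcp_rot: [180.0, -0.0, 83.4]
wrist_force: [0.7, -0.2, -1.2]
opening: 0.0448
grasp_force: 61.8
```

>>> arm_command(series=[[0,0,0.0003,0],[0,0,0.0006,0],[0,0,0.0009,0],[0,0,0.001,0],[0,0,0.001,0]])

```text
time: 16.35
ee_pos: [0.5046, 0.1119, 0.0525]
tcp_rot: [180.0, -0.0, 83.4]
wrist_force: [-3.4, -1.0, 7.0]
opening: 0.0449
grasp_force: 62.8
```

>>> arm_command(series=[[0,0,-0.0004,0],[0,0,-0.0007,0],[0,0,-0.0007,0],[0,0,-0.0007,0],[0,0,-0.0007,0]], grip_force=20)

```text
time: 16.85
ee_pos: [0.5046, 0.1119, 0.0525]
tcp_rot: [180.0, -0.0, 83.4]
wrist_force: [-2.1, -0.7, 5.5]
opening: 0.0451
grasp_force: 62.4
```

>>> arm_command(series=[[0,0,0,0],[0,0,0,0],[0,0,0,0],[0,0,0,0],[0,0,0,0]], hand=0.085)

```text
time: 17.35
ee_pos: [0.5045, 0.1119, 0.0522]
tcp_rot: [-180.0, -0.0, 83.4]
wrist_force: [0.4, 0.4, 0.9]
opening: 0.0853
grasp_force: 0.0
```

```bash
python3 - <<'E'
from workcell import bot
o=bot.get_obs();print(o['time'],o['ee_pos'],o['tcp_rot'],o['wrist_force'],o['opening'],o['grasp_force'])
E
```

```text
17.35 [0.50448456 0.11192604 0.05223057] [-1.79999160e+02 -3.63103985e-04  8.34115201e+01] [0.37988654 0.38812004 0.90323722] 0.08525091508870661 0.0
```

Released. Straight up, clear of the cap.

>>> arm_command(series=[[0,0,-0.01,0],[0,0,-0.03,0],[0,0,-0.05,0],[0,0,-0.075,0],[0,0,-0.1,0]])

```text
time: 17.85
ee_pos: [0.5044, 0.1119, 0.154]
tcp_rot: [180.0, -0.0, 83.4]
wrist_force: [0.5, 0.2, 0.2]
opening: 0.085
grasp_force: 0.0
```

>>> arm_command(series=[[0,0,-0.03,0],[0,0,-0.05,0],[0,0,-0.06,0],[0,0,-0.06,0],[0,0,-0.06,0]])

```text
time: 18.35
ee_pos: [0.5043, 0.1119, 0.2115]
tcp_rot: [-180.0, 0.0, 83.4]
wrist_force: [-0.4, -0.5, -0.6]
opening: 0.0849
grasp_force: 0.0
```

```bash
python3 - <<'E'
from h import *
o=bot.get_obs();print(o['time'],o['ee_pos'],o['wrist_force'])
out=[]; a=np.linspace(0,2*np.pi,200)
for n,w in [('wrist',100),('side',75)]:
    c,K,P,Q=cam(n); u=proj(K,P,Q,[.504,.112,.03]).astype(int); x0,y0=np.maximum(u-w,0); f=400/(2*w)
    b=cv2.resize(c['color'][y0:y0+2*w,x0:x0+2*w],None,fx=f,fy=f)
    for z,r,col in [(.004,.06,(0,0,255)),(.033,.036,(255,0,0)),(.092,.023,(0,255,0))]:
        p=np.array([proj(K,P,Q,[.504+r*np.cos(t),.112+r*np.sin(t),z]) for t in a]); cv2.polylines(b,[np.int32((p-[x0-.5,y0-.5])*f)],True,col,1)
    b=b[:400,:400]; out.append(cv2.copyMakeBorder(b,0,400-b.shape[0],0,400-b.shape[1],cv2.BORDER_CONSTANT))
cv2.imwrite('pics/p5.png',np.hstack(out))
E
```

```text
18.35 [0.50429106 0.11188879 0.21151593] [-0.37493186 -0.49826816 -0.55799756]
```

View pics/p5.png

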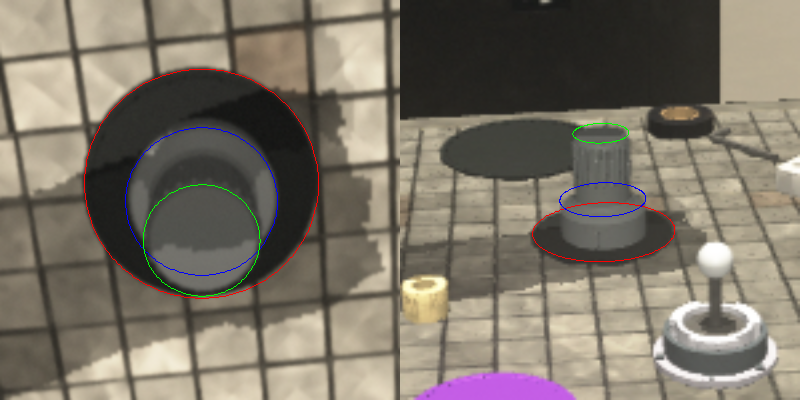

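The cap stands upright in the middle of the mat and matches the overlay, and the ball stands free on its base.

```bash
python3 -c "
from workcell import bot
print(bot.job_done())"
```

```text
the job is handed in; nothing more can be done
None
```

The reference sphere is uncovered and the cap stands upright in the middle of the smaller black mat; the job was handed in at about 18.5 s, with a highest press reading of 12.8 N, and I saw no contact with the ball or anything else on the bench.

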